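# Reload the bench tape dispenser

### The arm

A 6-joint arm with a two-finger parallel gripper is mounted at the origin on a cart in front of the work surface, level with it; the furniture and walls round the work are solid. World frame = base frame: x ahead of the robot, y to its left, z up, the work surface at z = 0. Lengths are in m, angles in rad, forces in N, time in s.
With the tool pointing down it reaches from about 0.35 to 0.975 m from the base axis. Payload 4.9 kg.
Tool frame: the origin (TCP) lies at the very end of the fingers, on their centre line; the grasp point (between the pads) lies 19 mm behind it (ctrl.grip_point_offset is the distance from the TCP to the grasp point, in m); z points along the fingers, y is the line along which they close (so a half turn about z gives the same grasp; the last joint's range is limited). The gripper opens to 85 mm and grips with 20 to 120 N. Pads are 22 mm wide; open, the fingers measure 114 mm over their backs; the gripper's body (76 mm by 85 mm) begins 54 mm behind the grasp point. The pads swing forward as they close: fully open they stand 13 mm farther back than shut.
Start: joints at [-1.374, 0.053, 1.613, -0, 1.476, -0.119], TCP at [0.194, -0.594, 0.231] pointing down, gripper open.
Joint ranges: [-3.01, 3.01], [-1.01, 2.22], [0.06, 2.58], [-1.02, 4.17], [0.09, 2.62], [-3.14, 3.14]. Speed limits (rad/s): [2.57, 2.57, 3.14, 3.14, 3.14, 3.14].

### API

Orientations are given as a rotation vector (axis times angle).
In Python, from station import ctrl gives the robot as it stands.
- The arm moves only by the tool send_rows, never from a script. Its argument "rows" is a list of rows, each a list of 3 entries, a list of its own where there are three numbers: the finger opening in cm, from 0 to 8.54, then the shift along the tool's x, y, z in cm, then the turn about the tool's z in degrees. A call has 1 to 10 rows; each row shifts and turns the commanded pose from where the row before left it, along the tool's axes as they then stand; what a row does not reach is not made up. A row lasts 1/8 s, in which the tool goes at most 62.5 mm and 10.7 degrees, less where a joint would pass 70% of its speed; a pose out of reach is approached as far as the arm can. A call with a gripper value outside its range is refused whole. The fingers move at their own pace and stop on an object; "newtons" is the grip in N (left out, the last holds). Time passes only in rows, so rows that do not move let the fingers close. It gives the time, the measured TCP pose, the force, the opening and the grip force at its end, in the units of the state.
- ctrl.get_obs(): the state, without advancing time (a new reading comes with each control period).
- ctrl.get_image(name): name is "scene" or "top" or "wrist"; returns a dict with "frame" (480x640x3 uint8, red, green, blue), "range_z" (480x640 float32, m along the optical axis (not along the pixel's ray), 0 where there is no reading), "fx", "fy", "cx", "cy" (pixels), "cam_to_world" (4x4, takes a point from camera to world coordinates). Camera axes: x right, y down, z forward; pixel columns grow to the right and rows downward; lengths in m; the calibration is good to about 2 mm. A picture is of the moment at which its call begins.
- ctrl.finish_job(): hands the job in; it is judged then, once.
The state is a dict: "t": time; "q": joint angles; "dq": joint speeds; "effort": joint torques, N m; "tool_pos": TCP position; "tool_rot": TCP orientation; "contact_force": force on the tool from outside, world axes, zero at the start; "wrist_torque": the same for the moment, N m; "opening": finger opening in m; "grip_force": force on a finger pad.
Only numpy, scipy, OpenCV 4.12 (cv2) and the standard library are available. Lean on these libraries where they do the work, as an engineer would, in place of code of your own. Each camera call takes 0.05 s, during which the arm holds its last target. There are 200 camera calls.

### The job

Reload the tape dispenser: take its empty spindle out by the square grip, run it through the cores of all three tape rolls where they stand in the rack, and lift them off together as one stack. Lay the loaded spindle back in the two notches of the dispenser, with all three rolls hanging on it between the cheeks, and let go. Lower it in rather than letting it fall, drop no roll, and leave the other things on the desk where they are.

Things in the scene. Friction and masses are not known exactly. Their poses are not given: they have to be found in the camera images.
- spindle: Loose spindle, 184 mm long, 0.09 kg, level in the dispenser's notches at the start. Origin on its axis; x runs along the axis from grip to nose. Round aluminium shaft 16 mm in diameter, x = -52 to 52 mm; collar 26 mm in diameter at x = -56 to -52; a nose beyond x = 52, its lip 20 mm in diameter, tapering from x = 59 to an 8 mm tip at x = 72.
- spindle_grip (a point): Middle of the spindle's black square grip (14 x 14 mm in section, 56 mm long, two flats upright at the start), on the axis, 84 mm from the spindle's origin towards -x.
- spindle_tip (a point): Tip of the spindle's nose, on the axis, 72 mm from the origin on the +x side.
- dispenser: Fixed grey dispenser on a dark base, 112 x 84 mm, 92 mm high. Origin on the desk under its centre, z up; x runs along the spindle in place, -x end towards the robot within 0.4 rad. Two cheeks 5 mm thick at x = -42.5 and 42.5 mm, 80 mm clear between them, each with an open notch at y = 0. A toothed cutter 56 mm high runs between the cheeks at y = -42 mm.
- dispenser_axis (a point): Point 75 mm above the dispenser's origin, midway between its notches: here the spindle's origin lies when in place, with 7 mm of end play either way (collar and nose lip outside the cheeks). The notches are 19 mm wide at the bottom and flare from 78 mm height at 45 degrees to 44 mm wide at 90 mm.
- rack_axis (a point): Point 65 mm above the rack's origin, on the common axis of the three cores at the start, middle of the row. A spindle passes along this axis over the end plates, and can be lifted straight up with the rolls. A keyboard 31 mm high lies on the desk between rack and dispenser; a monitor stands 0.1 m to the left of the dispenser, and a mug 95 mm high stands near the front edge, 0.2 m before it.
- rack: Fixed bright steel rack, 66 x 80 mm, 71 mm high; three tape rolls stand in it on edge, one behind the other, resting on two rails. Origin on the desk under its centre, z up; x is the line of the rolls' cores, -x end towards the robot within 0.4 rad. Its end plates (outer faces x = -33 and 33 mm) have notches 38 mm wide, open at the top, their bottom 33.5 mm above the desk.
- roll_1_center (a point): Centre of tape roll 1: a loose black roll of electrical tape, 63 mm in diameter, 18 mm wide, about 60 g, hole 34 mm in diameter (31 mm clear); z is the axis of the hole, along the rack's x at the start. The rolls are alike, about 19.5 mm apart; roll 1 is nearest the robot.
- roll_2_center (a point): Centre of tape roll 2: a loose black roll of electrical tape, 63 mm in diameter, 18 mm wide, about 60 g, hole 34 mm in diameter (31 mm clear); z is the axis of the hole, along the rack's x at the start. The rolls are alike, about 19.5 mm apart; roll 2 is the middle one.
- roll_3_center (a point): Centre of tape roll 3: a loose black roll of electrical tape, 63 mm in diameter, 18 mm wide, about 60 g, hole 34 mm in diameter (31 mm clear); z is the axis of the hole, along the rack's x at the start. The rolls are alike, about 19.5 mm apart; roll 3 is farthest from the robot.
- flux_pen: Bystander, leave alone: thin white and green pen lying down, 127 mm long. Origin under its centre.
- cutters: Bystander, leave alone: small pliers with red grips, lying down in front of the rack, 16 mm high. Origin under its centre.
- mouse: Bystander, leave alone: silver computer mouse. Origin under its centre.
- battery: Bystander, leave alone: 9 V block battery standing upright, 48 mm high. Origin under its centre.
- roll_1: Tape roll 1 (see its centre point); origin in the middle of one flat face, z along the axis of the hole, towards the other face 18 mm away.
- roll_2: Tape roll 2 (see its centre point); origin in the middle of one flat face, z along the axis of the hole, towards the other face 18 mm away.
- roll_3: Tape roll 3 (see its centre point); origin in the middle of one flat face, z along the axis of the hole, towards the other face 18 mm away.

How it is judged:
On the way, in this order (a step that is already met when the one before it is completed fails the run):
1. the spindle is through the cores of all three rolls while they still stand in the rack (x of roll_1_center in the frame of spindle between -0.048 and 0.048 m and y of roll_1_center in the frame of spindle between -0.0125 and 0.0125 m and z of roll_1_center in the frame of spindle between -0.0125 and 0.0125 m and x of roll_2_center in the frame of spindle between -0.048 and 0.048 m and y of roll_2_center in the frame of spindle between -0.0125 and 0.0125 m and z of roll_2_center in the frame of spindle between -0.0125 and 0.0125 m and x of roll_3_center in the frame of spindle between -0.048 and 0.048 m and y of roll_3_center in the frame of spindle between -0.0125 and 0.0125 m and z of roll_3_center in the frame of spindle between -0.0125 and 0.0125 m and z of roll_1_center in the frame of rack between 0.058 and 0.075 m and x of roll_1_center in the frame of rack between -0.032 and 0.032 m and y of roll_1_center in the frame of rack between -0.012 and 0.012 m and z of roll_2_center in the frame of rack between 0.058 and 0.075 m and x of roll_2_center in the frame of rack between -0.032 and 0.032 m and y of roll_2_center in the frame of rack between -0.012 and 0.012 m and z of roll_3_center in the frame of rack between 0.058 and 0.075 m and x of roll_3_center in the frame of rack between -0.032 and 0.032 m and y of roll_3_center in the frame of rack between -0.012 and 0.012 m), for 0.2 s.
2. all three rolls hang on the spindle and are lifted clear of the rack together (x of roll_1_center in the frame of spindle between -0.048 and 0.048 m and y of roll_1_center in the frame of spindle between -0.016 and 0.016 m and z of roll_1_center in the frame of spindle between -0.016 and 0.016 m and x of roll_2_center in the frame of spindle between -0.048 and 0.048 m and y of roll_2_center in the frame of spindle between -0.016 and 0.016 m and z of roll_2_center in the frame of spindle between -0.016 and 0.016 m and x of roll_3_center in the frame of spindle between -0.048 and 0.048 m and y of roll_3_center in the frame of spindle between -0.016 and 0.016 m and z of roll_3_center in the frame of spindle between -0.016 and 0.016 m and height (world z) of each of roll_1_center, roll_2_center, roll_3_center above 0.1 m), for 0.2 s.
At the end, for the whole second after the job is handed in: The spindle lies level in both notches (within 9 mm of centred along its axis, 4 mm sideways, 3.5 mm in height, 0.06 rad in direction), all three rolls hang on it between the cheeks (centres within 33 mm of the dispenser's middle, 14 mm off the spindle's axis), and all is at rest (x of spindle in the frame of dispenser between -0.009 and 0.009 m and y of spindle in the frame of dispenser between -0.004 and 0.004 m and z of spindle in the frame of dispenser between 0.0715 and 0.0785 m and angle between the x axis of spindle and the x axis of dispenser, either way round below 0.06 rad and x of roll_1_center in the frame of dispenser between -0.033 and 0.033 m and y of roll_1_center in the frame of spindle between -0.014 and 0.014 m and z of roll_1_center in the frame of spindle between -0.014 and 0.014 m and x of roll_2_center in the frame of dispenser between -0.033 and 0.033 m and y of roll_2_center in the frame of spindle between -0.014 and 0.014 m and z of roll_2_center in the frame of spindle between -0.014 and 0.014 m and x of roll_3_center in the frame of dispenser between -0.033 and 0.033 m and y of roll_3_center in the frame of spindle between -0.014 and 0.014 m and z of roll_3_center in the frame of spindle between -0.014 and 0.014 m and linear speed of spindle below 0.02 m/s and linear speed of each of roll_1, roll_2, roll_3 below 0.05 m/s); the robot touches nothing.
It fails at once if a tape roll is dropped onto the desk (height (world z) of any of roll_1_center, roll_2_center, roll_3_center below 0.045 m).
It fails at once if the spindle falls freely by more than about a centimetre (linear speed of spindle above 0.45 m/s and contact force between the fingers and spindle below 0.05 N).
It fails at once if one of the other things on the desk is pushed more than 3 cm away (distance of any of flux_pen, cutters, mouse, battery from where it was at the start of the episode above 0.03 m).
It also fails if it takes over 56 s, if anything falls off the work surface, if the arm or the gripper's body presses on something with over 40 N, if the wrist force passes 120 N, or if a joint passes its speed limit or range.

## Working session

There is one attempt and no reset: what is moved stays moved. The work goes in short steps, Python scripts to look and compute and a tool call to move; the robot and the scene stay as the last step left them, time stands still between calls to the robot, and variables do not carry over. Pictures are saved under pics/ and viewed, at most 12 in all, crops included, and the job is handed in when it is done.

Besides the shell and the picture viewer there is one more tool, called after ">>>" as a command line: name --argument value ..., lists and objects as JSON in quotes. send_rows: Moves the arm, as the interface text tells. Its arguments: {"type":"object","properties":{"rows":{"type":"array","items":{"type":"array"}},"newtons":{"type":"number"}},"required":["rows"]}

```bash
ls; mkdir -p pics; cat > h.py <<'E'
import numpy as np, cv2
from station import ctrl
from scipy.spatial.transform import Rotation as R
def cloud(im):
    z=im["range_z"]; v,u=np.mgrid[0:480,0:640]
    p=np.stack([(u-im["cx"])/im["fx"]*z,(v-im["cy"])/im["fy"]*z,z],-1)
    T=np.array(im["cam_to_world"]); return p@T[:3,:3].T+T[:3,3]
def save(im,n): cv2.imwrite("pics/"+n,cv2.cvtColor(im["frame"],cv2.COLOR_RGB2BGR))
def get(n):
    im=ctrl.get_image(n); np.savez("/tmp/%s.npz"%n,**im); return im
E
python3 - <<'E'
from h import *
for n in("scene","top"):
    im=get(n); save(im,n+"0.png"); print(n,im["fx"],np.round(im["cam_to_world"],3).tolist(),(im["range_z"]>0).mean())
o=ctrl.get_obs(); print(o)
E
```

```text
pics
scene 496.252610244835 [[0.851, -0.357, 0.385, 0.221], [-0.525, -0.595, 0.609, -0.616], [0.012, -0.72, -0.694, 0.678], [0.0, 0.0, 0.0, 1.0]] 0.9960091145833333
top 491.8543890789792 [[0.007, -0.986, 0.164, 0.413], [-1.0, -0.009, -0.01, -0.077], [0.012, -0.164, -0.986, 0.927], [0.0, 0.0, 0.0, 1.0]] 0.99603515625
{'t': 0.1, 'q': array([-1.37397537e+00,  5.33188489e-02,  1.61417389e+00,  2.72081155e-05,
        1.47600244e+00, -1.18996956e-01]), 'dq': array([-0.0014112 , -0.00181461, -0.00449132, -0.00047179, -0.00082087,
       -0.0017036 ]), 'effort': array([-1.07459611e-03, -3.94906425e+01, -3.71362209e+01, -2.15234272e-04,
        3.96691423e-03, -1.29313392e-06]), 'tool_pos': array([ 0.19401831, -0.5935223 ,  0.23015832]), 'tool_rot': array([-3.10062797e+00, -4.93723366e-01,  7.37030381e-05]), 'contact_force': array([ 0.1524577 ,  0.5628798 , -0.20893619]), 'wrist_torque': array([ 0.03372325,  0.03767609, -0.02375477]), 'grip_force': 0.0, 'opening': 0.08512419016094191}
```

View pics/scene0.png

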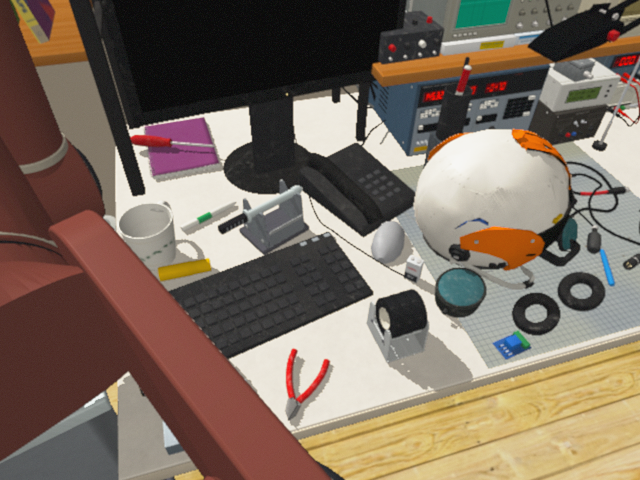

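View pics/top0.png

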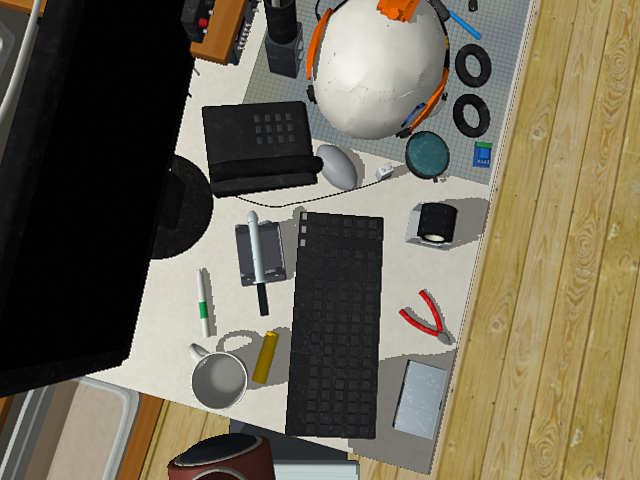

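The scene view shows the dispenser at about (275,215) with the black grip towards the robot at (232,226), and the rack with rolls at (400,325). In the top view the spindle runs from (263,315) to (252,212), and the rack with rolls is at (435,225).

```bash
python3 - <<'E'
from h import *
for n,bs,br in(("top",(228,195,300,325),(395,190,475,260)),("scene",(210,175,310,255),(360,280,435,365))):
    im=np.load("/tmp/%s.npz"%n); P=cloud(im); g=im["frame"].astype(int)
    def sel(b): 
        return P[b[1]:b[3],b[0]:b[2]].reshape(-1,3),g[b[1]:b[3],b[0]:b[2]].reshape(-1,3)
    p,c=sel(bs); dark=c.sum(1)<150
    m=(p[:,2]>.060)&(p[:,2]<.1)
    print(n,"hist z",np.histogram(p[:,2],bins=np.arange(0,.11,.01)))
    # grip: dark high pts; shaft: bright high
    for nm,k in(("grip",m&dark&(p[:,2]>.074)),("shaft",m&~dark&(p[:,2]>.079))):
        q=p[k]; 
        if len(q)<5: print(nm,len(q)); continue
        ctr=np.median(q,0); u,s,vt=np.linalg.svd(q[:,:2]-q[:,:2].mean(0)); d=vt[0]*np.sign(vt[0,0])
        t=(q[:,:2]-ctr[:2])@d
        print(nm,len(q),q.mean(0).round(4),"dir",np.degrees(np.arctan2(d[1],d[0])).round(2),"ends",(ctr[:2]+d*t.min()).round(4),(ctr[:2]+d*t.max()).round(4),"z",np.percentile(q[:,2],[5,50,95]).round(4))
    p,c=sel(br); dark=c.sum(1)<150
    q=p[dark&(p[:,2]>.088)]; print("rolls top",len(q),q.mean(0).round(4),q.min(0).round(4),q.max(0).round(4))
    r=cv2.minAreaRect(q[:,:2].astype(np.float32)*1000); print(r)
    s=p[~dark&(p[:,2]>.05)]
    if len(s): r=cv2.minAreaRect(s[:,:2].astype(np.float32)*1000); print("rack",len(s),r,s[:,2].max())
E
```

```text
top hist z (array([4474, 1563,  487,   63,   85,  126,   57,  191,  949,   66]), array([0.  , 0.01, 0.02, 0.03, 0.04, 0.05, 0.06, 0.07, 0.08, 0.09, 0.1 ]))
grip 289 [0.4499 0.0116 0.083 ] dir 8.07 ends [0.4088 0.0057] [0.565  0.0279] z [0.0797 0.083  0.0862]
shaft 793 [0.5187 0.0226 0.0839] dir 8.65 ends [0.4076 0.0058] [0.5881 0.0333] z [0.0799 0.0833 0.0912]
rolls top 832 [ 0.5723 -0.2932  0.0999] [ 0.4125 -0.3228  0.0881] [ 0.6033 -0.0774  0.9268]
((491.56982421875, -210.95452880859375), (68.4443359375, 302.72528076171875), 43.359161376953125)
rack 240 ((491.3797607421875, -218.5396270751953), (94.73079681396484, 309.13934326171875), 46.228668212890625) 0.9267884858130325
scene hist z (array([2673, 1747,  685,  302,  300,  219,  126,  427,  649,   37]), array([0.  , 0.01, 0.02, 0.03, 0.04, 0.05, 0.06, 0.07, 0.08, 0.09, 0.1 ]))
grip 178 [0.4337 0.0075 0.0815] dir 9.27 ends [0.4088 0.0032] [0.4604 0.0116] z [0.0765 0.0822 0.0839]
shaft 604 [0.5142 0.0202 0.0834] dir 8.22 ends [0.4087 0.0051] [0.5887 0.0311] z [0.0797 0.0828 0.0906]
rolls top 810 [ 0.5675 -0.302   0.1002] [ 0.2206 -0.6158  0.088 ] [ 0.6015 -0.2712  0.6782]
((418.35382080078125, -456.0232238769531), (504.481689453125, 63.15936279296875), 46.078853607177734)
rack 566 ((424.9041442871094, -457.3538818359375), (508.59320068359375, 93.0732650756836), 48.17128372192383) 0.6781712323548567
```

```bash
python3 - <<'E'
from h import *
for n,bs,br in(("top",(228,195,300,325),(395,190,475,260)),("scene",(210,175,310,255),(360,280,435,365))):
    im=np.load("/tmp/%s.npz"%n); P=cloud(im); g=im["frame"].astype(int)
    b=br; p=P[b[1]:b[3],b[0]:b[2]].reshape(-1,3); c=g[b[1]:b[3],b[0]:b[2]].reshape(-1,3); ok=im["range_z"][b[1]:b[3],b[0]:b[2]].ravel()>0
    p,c=p[ok],c[ok]; dark=c.sum(1)<150
    q=p[dark&(p[:,2]>.085)&(p[:,2]<.11)]
    r=cv2.minAreaRect(q[:,:2].astype(np.float32)*1000); print(n,"rolls z>.085",len(q),r,np.percentile(q[:,2],[50,95,99]))
    # cylinder fit: angle a, offset, given radius 31.5, z0
    from scipy.optimize import least_squares
    q=p[dark&(p[:,2]>.07)&(p[:,2]<.11)]; 
    def f(x):
        d=np.array([np.cos(x[0]),np.sin(x[0])]); o=q[:,:2]-[.57,-.295]
        return np.hypot(-o[:,0]*d[1]+o[:,1]*d[0]-x[1],q[:,2]-x[2])-.0315
    s=least_squares(f,[0,0,.065],loss="soft_l1",f_scale=.001); x=s.x; d=np.array([np.cos(x[0]),np.sin(x[0])])
    k=abs(f(x))<.003; t=(q[k,:2]-[.57,-.295])@d; tm=np.percentile(t,[1,99]); 
    ctr=np.array([.57,-.295])+x[1]*np.array([-d[1],d[0]])
    print("cyl ang",np.degrees(x[0]),"off",x[1],"z",x[2],k.mean(),"t",tm,"ctr",ctr+d*tm.mean())
    s=p[~dark&(p[:,2]>.05)&(p[:,2]<.09)]
    r=cv2.minAreaRect(s[:,:2].astype(np.float32)*1000); print("rack",len(s),r,cv2.boxPoints(r).round(1).tolist())
    # dispenser cheeks: non-dark at z .07-.092 away from shaft axis
    b=bs; p=P[b[1]:b[3],b[0]:b[2]].reshape(-1,3)
    d=np.array([np.cos(np.radians(8.4)),np.sin(np.radians(8.4))]); o=p[:,:2]-[.4087,.0053]; t=o@d; y=o@[-d[1],d[0]]
    k=(p[:,2]>.083)&(p[:,2]<.096)&(abs(y)>.011); print("cheek tops t",np.histogram(t[k],bins=np.arange(0.05,.2,.005)))
    for lo,hi in((.05,.09),(.12,.17)):
        kk=k&(t>lo)&(t<hi)&(abs(y)<.05); print(np.median(t[kk]),np.percentile(y[kk],[2,98]), p[kk].mean(0))
    k=(abs(t-.112)<.1)&(abs(y)<.007)&(p[:,2]>.078)&(p[:,2]<.09)
    print("spindle y vs t",np.polyfit(t[k],y[k],1),t[k].min(),t[k].max())
E
```

```text
top rolls z>.085 912 ((573.2861938476562, -295.3444519042969), (54.28944396972656, 56.028316497802734), 79.16864776611328) [0.09496379 0.09913965 0.10034201]
cyl ang -11.302425432838296 off -0.00031986002401866297 z 0.06631405105181067 0.9292035398230089 t [-0.02351929  0.03051419] ctr [ 0.57336693 -0.29599911]
rack 217 ((570.2396850585938, -293.93682861328125), (72.42959594726562, 66.19371032714844), 77.61712646484375) [[530.0999755859375, -322.20001220703125], [594.7999877929688, -336.3999938964844], [610.2999877929688, -265.70001220703125], [545.7000122070312, -251.5]]
cheek tops t (array([ 0,  0,  0, 16, 49,  0,  0,  0,  0,  0,  0,  0,  0,  0,  0,  0,  0,
        0,  0,  0, 23, 47,  0,  0,  0,  0,  0,  0,  0,  0]), array([0.05 , 0.055, 0.06 , 0.065, 0.07 , 0.075, 0.08 , 0.085, 0.09 ,
       0.095, 0.1  , 0.105, 0.11 , 0.115, 0.12 , 0.125, 0.13 , 0.135,
       0.14 , 0.145, 0.15 , 0.155, 0.16 , 0.165, 0.17 , 0.175, 0.18 ,
       0.185, 0.19 , 0.195, 0.2  ]))
0.07158893383158511 [-0.02905037  0.03061721] [0.4791269  0.01729492 0.08964587]
0.15586778227933934 [-0.02893534  0.0313137
[... 632 characters left out ...]
5859375, -265.0], [545.2000122070312, -251.39999389648438]]
cheek tops t (array([ 0,  0,  0, 16, 48,  1,  0,  0,  0,  0,  0,  0,  0,  0,  0,  0,  0,
        0,  0,  0, 20, 40,  0,  0,  0,  0,  0,  0,  0,  0]), array([0.05 , 0.055, 0.06 , 0.065, 0.07 , 0.075, 0.08 , 0.085, 0.09 ,
       0.095, 0.1  , 0.105, 0.11 , 0.115, 0.12 , 0.125, 0.13 , 0.135,
       0.14 , 0.145, 0.15 , 0.155, 0.16 , 0.165, 0.17 , 0.175, 0.18 ,
       0.185, 0.19 , 0.195, 0.2  ]))
0.07088290900895221 [-0.02950181  0.03082084] [0.47928489 0.01567295 0.0879183 ]
0.15586254901123892 [-0.02944338  0.03216828] [0.5631283  0.02823619 0.08785397]
spindle y vs t [-0.00023775 -0.00090958] 0.012057229926261058 0.18181666718166037
```

```bash
cat >> h.py <<'E'
def go(x,y,z,yawdeg):
    """shift (cm, tool axes) and turn (deg) to bring the grasp point to x,y,z with tool x at yaw"""
    o=ctrl.get_obs(); M=R.from_rotvec(o["tool_rot"]).as_matrix(); p=o["tool_pos"]-ctrl.grip_point_offset*M[:,2]
    yaw=np.degrees(np.arctan2(M[1,0],M[0,0])); d=M.T@(np.array([x,y,z])-p)*100
    print("t",round(o["t"],2),"grasp",p.round(4),"yaw",yaw.round(2),"tilt",M[:,2].round(4),"-> shift cm",d.round(2),"turn",round(yaw-yawdeg,2),"F",o["contact_force"].round(1),"open",round(o["opening"],4),"grip",round(o["grip_force"],1))
def along(c,yaw,t): a=np.radians(yaw); return c[0]+t*np.cos(a),c[1]+t*np.sin(a)
D=np.array([.5211,.0223]); DY=8.45; K=np.array([.5708,-.2942]); KY=-11.6
E
python3 - <<'E'
from h import *
for n in("top","scene"):
    im=np.load("/tmp/%s.npz"%n); p=cloud(im)[im["range_z"]>0]
    k=(p[:,2]>.11)&(p[:,0]>.25)&(p[:,0]<.7)&(p[:,1]>-.4)&(p[:,1]<.3)
    q=p[k]; 
    for x in np.arange(.25,.7,.05):
        s=q[(q[:,0]>=x)&(q[:,0]<x+.05)]; print(n,round(x,2),len(s),s[np.argmin(s[:,1])].round(3) if len(s) else "")
    k=(p[:,2]>.05)&(p[:,2]<.11)&(p[:,0]>.25)&(p[:,0]<.46)&(p[:,1]>-.1)&(p[:,1]<.2)&~((p[:,0]>.4)&(p[:,1]<.03)); print("mug",p[k].min(0),p[k].max(0))
go(*along(D,DY,-.086),.16,DY)
E
```

```text
top 0.25 313 [0.25  0.007 0.235]
top 0.3 1138 [0.35  0.182 0.335]
top 0.35 6342 [0.398 0.173 0.366]
top 0.4 7071 [0.45  0.165 0.468]
top 0.45 7798 [0.5   0.157 0.255]
top 0.5 8321 [0.549 0.149 0.31 ]
top 0.55 8423 [0.599 0.141 0.256]
top 0.6 8178 [0.649 0.133 0.244]
top 0.65 6482 [0.7   0.125 0.286]
mug [0.25668676 0.02931247 0.05010529] [0.35858459 0.13467436 0.10032779]
scene 0.25 284 [0.25  0.007 0.239]
scene 0.3 3482 [0.348 0.179 0.303]
scene 0.35 4236 [0.387 0.171 0.309]
scene 0.4 3839 [0.444 0.162 0.304]
scene 0.45 3512 [0.5   0.155 0.369]
scene 0.5 3198 [0.545 0.147 0.333]
scene 0.55 3615 [0.6   0.139 0.376]
scene 0.6 3487 [0.646 0.131 0.248]
scene 0.65 2441 [0.699 0.124 0.316]
mug [0.2572059  0.02748881 0.05001963] [0.3596788  0.12991509 0.09801744]
t 0.1 grasp [ 0.194  -0.5936  0.2489] yaw 18.09 tilt [-3.0e-04  1.9e-03 -1.0e+00] -> shift cm [ 41.74 -49.81   8.99] turn 9.64 F [ 0.2  0.6 -0.2] open 0.0851 grip 0.0
```

>>> send_rows --rows '[[5.5,[2,-2.5,0],0],[5.5,[4,-4.7,0],0],[5.5,[4,-4.7,0],0],[5.5,[4,-4.7,0],0],[5.5,[4,-4.7,0.5],0],[5.5,[4,-4.7,0.5],0],[5.5,[4,-4.7,0.5],0],[5.5,[4,-4.7,0.5],0],[5.5,[4,-4.7,1],0],[5.5,[3,-4,1],0]]'

```text
t: 1.35
tool_pos: [0.4091, -0.0577, 0.1909]
tool_rot: [3.102, 0.496, 0.001]
contact_force: [0.5, -0.6, 0.4]
opening: 0.0552
grip_force: 0.0
```

>>> send_rows --rows '[[5.5,[2.7,-3.5,1],0],[5.5,[1.5,-1.8,1],0],[5.5,[0,0,1],5],[5.5,[0,0,1],4.6],[5.5,[0,0,0],0]]'

```text
t: 1.98
tool_pos: [0.4313, 0.0037, 0.15]
tool_rot: [-3.132, -0.235, 0.004]
contact_force: [0.9, 0.1, -0.0]
opening: 0.0552
grip_force: 0.0
```

```bash
python3 - <<'E'
from h import *
go(*along(D,DY,-.086),.075,DY)
im=get("wrist"); save(im,"w1.png")
P=cloud(im); p=P[im["range_z"]>0]; c=im["frame"][im["range_z"]>0].astype(int).sum(1)
d=np.array([np.cos(np.radians(DY)),np.sin(np.radians(DY))]); o=p[:,:2]-D; t=o@d; y=o@[-d[1],d[0]]
k=(p[:,2]>.079)&(p[:,2]<.088)&(abs(y)<.012)&(t<.08)
print(k.sum(),"z",np.median(p[k,2]),"t",t[k].min(),t[k].max())
for a in np.arange(-.12,.08,.02):
    s=k&(t>=a)&(t<a+.02)
    if s.sum(): print(round(a,2),s.sum(),np.percentile(y[s],[3,50,97]).round(4),p[s,2].mean().round(4))
E
```

```text
t 1.98 grasp [0.4314 0.0037 0.1687] yaw 8.56 tilt [-2.7e-03  4.0e-04 -1.0e+00] -> shift cm [ 0.57 -0.51  9.37] turn 0.11 F [ 0.9  0.1 -0. ] open 0.0552 grip 0.0
7465 z 0.08239285533716725 t -0.11285916249535073 0.03552996174083897
-0.12 466 [-0.0037  0.0028  0.0095] 0.0823
-0.1 795 [-0.0036  0.0032  0.0097] 0.0823
-0.08 870 [-0.0036  0.0031  0.0098] 0.0823
-0.06 1019 [-0.009   0.0023  0.0103] 0.0829
-0.04 1028 [-0.008   0.0031  0.0098] 0.0821
-0.02 1104 [-0.0031  0.0035  0.01  ] 0.0822
0.0 1205 [-0.0031  0.0035  0.0102] 0.0821
0.02 978 [-0.0031  0.0036  0.0103] 0.0821
```

View pics/w1.png

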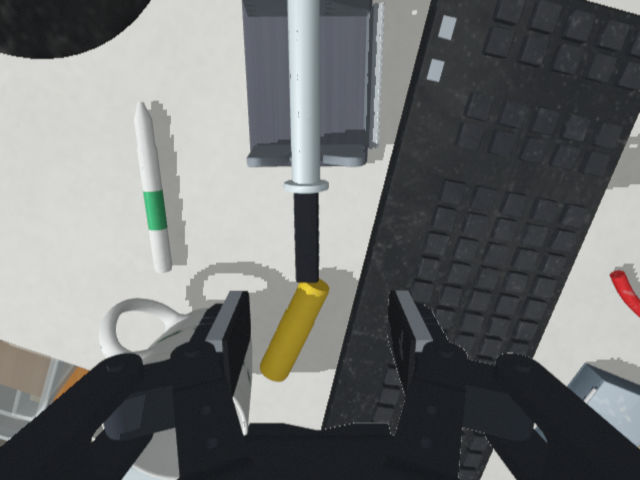

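The wrist view shows the fingertips centred at u≈319 and the black grip at u≈307, v 195–280, so the tool still has to go left. I check the fingers' midpoint with the same camera.

```bash
python3 - <<'E'
from h import *
im=np.load("/tmp/wrist.npz"); P=cloud(im); o=ctrl.get_obs(); M=R.from_rotvec(o["tool_rot"]).as_matrix()
Q=(P-o["tool_pos"])@M; z=im["range_z"]; print("fx",im["fx"],im["cx"])
for v in(300,310,325):
    r=Q[v]; ok=(z[v]>0)&(abs(r[:,2])<.045); u=np.where(ok)[0]; 
    L=u[u<320].max(); Rr=u[u>320].min(); print(v,L,Rr,r[L].round(4),r[Rr].round(4),"mid y",(r[L,1]+r[Rr,1])/2)
for v in(210,240,270):
    r=Q[v]; w=P[v]; k=np.where((w[:,2]>.077)&(w[:,2]<.088))[0]; k=k[(k>285)&(k<330)]; print(v,k.min(),k.max(),r[k].mean(0).round(4))
E
```

```text
fx 388.06633160024325 318.51626031798645
300 249 388 [ 0.0036 -0.029  -0.0032] [ 0.0038  0.0262 -0.0036] mid y -0.0014152931183785133
310 249 388 [ 0.0004 -0.0288 -0.0054] [ 0.0008  0.0259 -0.0061] mid y -0.0014492670190279847
325 250 387 [-0.0053 -0.0285 -0.0071] [-0.007   0.0263 -0.0043] mid y -0.0011000784918304002
210 293 318 [ 0.0223 -0.0087  0.0685]
240 294 318 [ 0.0045 -0.0087  0.0685]
270 295 318 [-0.0141 -0.0086  0.0685]
```

>>> send_rows --rows '[[5.5,[0.3,-0.35,1],0],[5.5,[0.35,-0.35,2],0],[5.5,[0,0,2.2],0],[5.5,[0,0,2],0],[5.5,[0,0,1.4],0],[5.5,[0,0,0.7],0],[5.5,[0,0,0],0]]'

```text
t: 2.9
tool_pos: [0.4376, 0.0113, 0.0581]
tool_rot: [-3.133, -0.233, 0.001]
contact_force: [0.4, -0.4, 0.1]
opening: 0.055
grip_force: 0.0
```

```bash
python3 - <<'E'
from h import *
go(*along(D,DY,-.085),.075,DY)
im=get("wrist"); P=cloud(im); o=ctrl.get_obs(); M=R.from_rotvec(o["tool_rot"]).as_matrix()
Q=(P-o["tool_pos"])@M; z=im["range_z"]
for v in(250,300,310,325,340):
    r=Q[v]; ok=(z[v]>0)&(r[:,2]<.015); u=np.where(ok)[0]; L=u[u<260].max(); Rr=u[u>380].min()
    k=np.where((P[v,:,2]>.077)&(P[v,:,2]<.088))[0]; k=k[(k>260)&(k<380)]
    print(v,L,Rr,"mid y",((r[L,1]+r[Rr,1])/2).round(4),"sp",(k.min(),k.max(),r[k].mean(0).round(4)) if len(k) else "")
save(im,"w2.png")
E
```

```text
t 2.9 grasp [0.4376 0.0113 0.0768] yaw 8.5 tilt [-5.e-04  1.e-04 -1.e+00] -> shift cm [-0.08  0.14  0.18] turn 0.05 F [ 0.4 -0.4  0.1] open 0.055 grip 0.0Traceback (most recent call last):
  File "<stdin>", line 6, in <module>
    return umr_maximum(a, axis, None, out, keepdims, initial, where)
ValueError: zero-size array to reduction operation maximum which has no identity
```

```bash
python3 - <<'E'
from h import *
im=np.load("/tmp/wrist.npz"); P=cloud(im); o=ctrl.get_obs(); M=R.from_rotvec(o["tool_rot"]).as_matrix()
Q=(P-o["tool_pos"])@M; z=im["range_z"]
for v in range(230,345,15):
    r=Q[v]; u=np.where((z[v]>0)&(r[:,2]<.0))[0]; a=u[u<290];b=u[u>350]
    k=np.where((P[v,:,2]>.077)&(P[v,:,2]<.088))[0]; k=k[(k>255)&(k<385)]
    print(v,a.max() if len(a) else "",b.min() if len(b) else "",((r[a.max(),1]+r[b.min(),1])/2).round(4) if len(a)*len(b) else "","sp",(k.min(),k.max(),r[k].mean(0).round(4)) if len(k) else "")
E
```

```text
230 257 378 -0.0015 sp (np.int64(256), np.int64(378), array([ 0.0391, -0.0024, -0.0236]))
245 289   sp (np.int64(294), np.int64(338), array([ 0.0338, -0.002 , -0.0231]))
260 289 351 -0.0006 sp (np.int64(280), np.int64(352), array([ 0.0297, -0.002 , -0.0261]))
275    sp (np.int64(296), np.int64(337), array([ 0.0234, -0.0019, -0.0237]))
290 247 390 -0.0011 sp (np.int64(296), np.int64(337), array([ 0.0178, -0.0019, -0.0234]))
305 249 388 -0.0014 sp (np.int64(297), np.int64(336), array([ 0.0123, -0.0019, -0.0237]))
320 250 387 -0.0012 sp (np.int64(297), np.int64(337), array([ 0.0066, -0.0017, -0.0238]))
335 250 387 -0.0012 sp (np.int64(297), np.int64(337), array([ 0.0006, -0.0017, -0.0238]))
```

>>> send_rows --rows '[[5.5,[0,-0.05,0.2],0],[1,[0,0,0],0],[1,[0,0,0],0],[1,[0,0,0],0],[1,[0,0,0],0],[1,[0,0,0],0],[1,[0,0,0],0]]' --newtons 110

```text
t: 3.82
tool_pos: [0.4378, 0.0117, 0.0566]
tool_rot: [3.133, 0.233, 0.001]
contact_force: [0.9, -0.3, 2.3]
opening: 0.0122
grip_force: 99.9
```

>>> send_rows --rows '[[1,[0,0,-0.3],0],[1,[0,0,-0.8],0],[1,[0,0,-1.5],0],[1,[0,0,-2],0],[1,[0,0,-2],0],[1,[0,0,-1.2],0],[1,[0,0,-0.4],0],[1,[0,0,0],0]]'

```text
t: 4.82
tool_pos: [0.4375, 0.0118, 0.1382]
tool_rot: [-3.133, -0.233, 0.0]
contact_force: [-0.1, -0.2, -1.4]
opening: 0.0122
grip_force: 99.6
```

```bash
cat >> h.py <<'E'
def spin(n="wrist",im=None):
    """spindle top ridge in the tool frame: y and z of ridge against tool x"""
    im=im or get(n); o=ctrl.get_obs(); M=R.from_rotvec(o["tool_rot"]).as_matrix()
    Q=(cloud(im)-o["tool_pos"])@M; ok=im["range_z"]>0; q=Q[ok]
    k=(q[:,0]>.04)&(q[:,0]<.13)&(abs(q[:,1])<.02)&(abs(q[:,2]+.019)<.03)
    q=q[k]; 
    for a in np.arange(.04,.14,.02):
        s=q[(q[:,0]>=a)&(q[:,0]<a+.02)]
        if len(s)>10: print(n,round(a+.01,2),len(s),"mid y",np.round((s[:,1].min()+s[:,1].max())/2,4),"ridge z",np.percentile(s[:,2],3).round(4))
    return im
E
python3 - <<'E'
from h import *
go(*along(K,KY,-.214),.15,KY)
for n in("wrist","top","scene"): save(spin(n),n+"3.png")
E
```

```text
t 4.83 grasp [0.4375 0.0118 0.1569] yaw 8.49 tilt [-1.e-04  1.e-04 -1.e+00] -> shift cm [-11.43  24.88   0.69] turn 20.09 F [-0.1 -0.2 -1.4] open 0.0122 grip 99.6
wrist 0.05 3056 mid y -0.0011 ridge z -0.0276
wrist 0.07 3546 mid y -0.0011 ridge z -0.0276
wrist 0.09 4169 mid y -0.0011 ridge z -0.0276
wrist 0.11 1144 mid y -0.0012 ridge z -0.0275
top 0.07 89 mid y 0.0013 ridge z -0.0292
top 0.09 126 mid y 0.0013 ridge z -0.0284
top 0.11 129 mid y 0.0012 ridge z -0.029
top 0.13 60 mid y 0.0018 ridge z -0.0286
scene 0.05 97 mid y 0.0042 ridge z -0.0275
scene 0.07 96 mid y 0.0028 ridge z -0.0273
scene 0.09 88 mid y 0.0033 ridge z -0.0271
scene 0.11 92 mid y 0.0028 ridge z -0.0272
scene 0.13 44 mid y 0.0026 ridge z -0.0275
```

>>> send_rows --rows '[[1,[-1,2,-0.5],0],[1,[-2,4,-0.5],0],[1,[-2.4,5,0],0],[1,[-2.4,5,0],0],[1,[-2,4.5,0],0],[1,[-1.2,3,0],0],[1,[-0.4,1.2,0],5],[1,[0,0,0],8],[1,[0,0,0],7.1],[1,[0,0,0],0]]'

```text
t: 6.22
tool_pos: [0.361, -0.2491, 0.1476]
tool_rot: [-3.125, 0.316, 0.002]
contact_force: [0.2, -0.2, -0.6]
opening: 0.0118
grip_force: 99.7
```

```bash
python3 - <<'E'
from h import *
K=np.array([.5708,-.2925]); go(*along(K,KY,-.214),.065,KY)
im=get("wrist"); save(im,"w4.png")
P=cloud(im); ok=im["range_z"]>0; p=P[ok]; c=im["frame"][ok].astype(int)
d=np.array([np.cos(np.radians(KY)),np.sin(np.radians(KY))]); o=p[:,:2]-K; t=o@d; y=o@[-d[1],d[0]]
k=(p[:,2]>.066)&(p[:,2]<.078)&(abs(t)<.05)&(abs(y)<.05); print("plate tops",k.sum(), np.histogram(t[k],bins=np.arange(-.05,.051,.005))[0])
for lo,hi in((-.05,-.02),(.02,.05)):
    s=k&(t>lo)&(t<hi)
    if s.sum()>5: print(s.sum(),"t",np.percentile(t[s],[2,98]).round(4),"y",np.percentile(y[s],[1,99]).round(4),p[s,2].max())
k=(p[:,2]>.085)&(p[:,2]<.11)&(abs(t)<.05)&(abs(y)<.05); print("rolls",k.sum())
if k.sum(): print("t",np.percentile(t[k],[1,99]).round(4),"y",np.percentile(y[k],[1,99]).round(4),np.percentile(p[k,2],[50,99]))
E
```

```text
t 6.22 grasp [ 0.361  -0.2491  0.1663] yaw -11.53 tilt [-0.001  0.001 -1.   ] -> shift cm [ 0.03  0.04 10.13] turn 0.07 F [ 0.2 -0.2 -0.6] open 0.0118 grip 99.7
plate tops 0 [0 0 0 0 0 0 0 0 0 0 0 0 0 0 0 0 0 0 0 0]
rolls 0
```

View pics/w4.png

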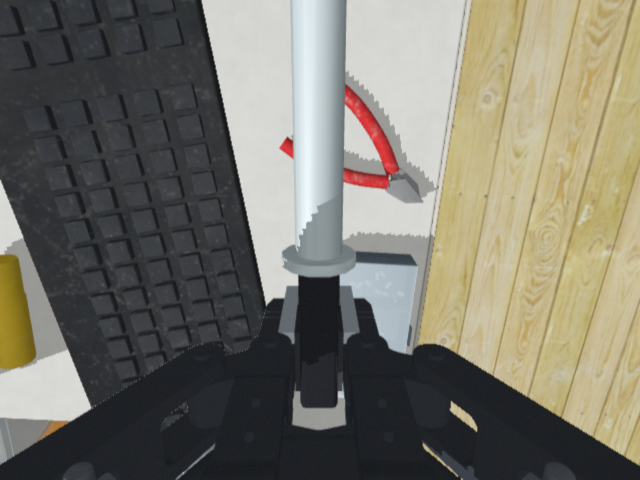

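The wrist view from the standoff shows the spindle straight in the fingers, with the pliers below at (370,150); the rack is out of the frame. I go forward at height over the rack to measure it from near.

>>> send_rows --rows '[[1,[1,0,0],0],[1,[2.5,0,0],0],[1,[3,0,0],0],[1,[2.5,0,0],0],[1,[1.5,0,0],0],[1,[0.5,0,0],0],[1,[0,0,0],0]]'

```text
t: 7.15
tool_pos: [0.4689, -0.2713, 0.1481]
tool_rot: [-3.125, 0.317, 0.001]
contact_force: [-0.7, 0.0, -2.0]
opening: 0.0121
grip_force: 99.7
```

```bash
cat > rk.py <<'E'
from h import *
K=np.array([.5708,-.2925]); go(*along(K,KY,-.214),.065,KY)
for n in("wrist","top","scene"):
    im=get(n); save(im,n+"5.png")
    o=ctrl.get_obs(); M=R.from_rotvec(o["tool_rot"]).as_matrix()
    P=cloud(im); ok=im["range_z"]>0; p=P[ok]; c=im["frame"][ok].astype(int).sum(1)
    q=(p-o["tool_pos"])@M; X,Y=q[:,0],q[:,1]
    print(n); sp=(q[:,0]>.06)&(abs(q[:,1])<.012)&(abs(q[:,2]+.019)<.015)&(X<.12); print(" spindle mid y",(Y[sp].min()+Y[sp].max())/2 if sp.sum() else None)
    k=(p[:,2]>.066)&(p[:,2]<.08)&(X>.03)&(X<.2)&(abs(Y)<.055)&(c>200); print(" plate tops",k.sum(), np.histogram(X[k],bins=np.arange(.03,.2,.01))[0])
    if k.sum()>10:
        r=cv2.minAreaRect(np.c_[X[k],Y[k]].astype(np.float32)*1000); print(" plates",np.round(r[0],1),np.round(r[1],1),r[2].__round__(1),np.median(p[k,2]))
    k=(p[:,2]>.08)&(p[:,2]<.11)&(X>.03)&(X<.2)&(abs(Y)<.055)&(c<150); print(" rolls",k.sum())
    if k.sum()>10:
        print(" X",np.percentile(X[k],[1,99]).round(4),"Y",np.percentile(Y[k],[1,99]).round(4),np.percentile(p[k,2],[50,99]).round(4))
        r=cv2.minAreaRect(np.c_[X[k],Y[k]].astype(np.float32)*1000); print(" rolls rect",np.round(r[0],1),np.round(r[1],1),r[2].__round__(1))
E
python3 rk.py
```

```text
t 7.15 grasp [ 0.4689 -0.2714  0.1668] yaw -11.59 tilt [-6.e-04  3.e-04 -1.e+00] -> shift cm [-10.99   0.02  10.19] turn 0.01 F [-0.7  0.  -2. ] open 0.0121 grip 99.7
wrist
 spindle mid y -0.0010389045500964742
 plate tops 417 [  0   0   0   0 287  27  27  19  38  19   0   0   0   0   0   0]
 plates [100.2  -0.5] [56.2 69.9] 0.5 0.07054749612556149
 rolls 5393
 X [0.081  0.1244] Y [-0.027   0.0278] [0.0894 0.095 ]
 rolls rect [103.3   0.2] [56.5 45.9] 89.7
top
 spindle mid y 0.0007206299782465324
 plate tops 34 [ 0  0  0  0 21  0  0  0  0  0 13  0  0  0  0  0]
 plates [104.   -0.2] [66.8 67.7] 2.2 0.07064675049593494
 rolls 661
 X [0.0809 0.1346] Y [-0.0254  0.0077] [0.095  0.1002]
 rolls rect [107.6  -8.6] [34.7 55.8] 88.7
scene
 spindle mid y 0.0015079385413878455
 plate tops 82 [ 0  0  0  0 43 22  0  0  0  0 17  0  0  0  0  0]
 plates [105.2   1.9] [66. 69.] 0.3 0.06949495676245726
 rolls 1087
 X [0.0811 0.1331] Y [-0.0179  0.03  ] [0.0925 0.0978]
 rolls rect [107.4   3.4] [56.3 53.7] 89.5
```

View pics/wrist5.png

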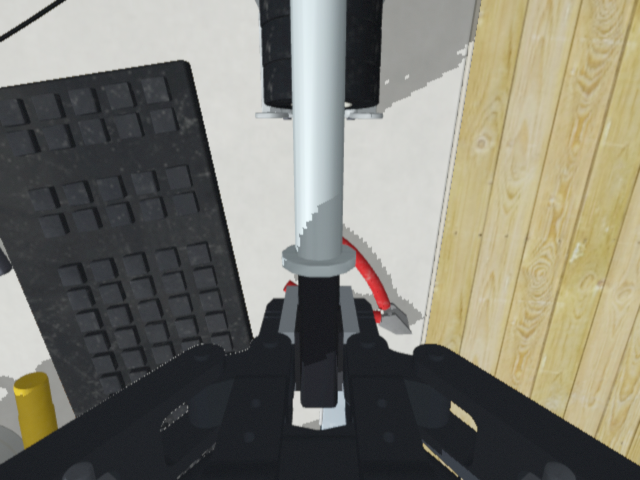

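Rolls (u 262–382, v 0–108) and front plate (v≈115) are centred on the spindle (u 292–345) to within about 1 mm. The rack centre is 104 mm ahead of the TCP, so I retract 100 mm, descend 102 mm and insert.

>>> send_rows --rows '[[1,[-1,0,0],0],[1,[-2.5,0,0],0],[1,[-3,0,0],0],[1,[-2.3,0.05,0],0],[1,[-1,0,0.5],0],[1,[-0.2,0,1.5],0],[1,[0,0,2.5],0],[1,[0,0,2.5],0],[1,[0,0,2],0],[1,[0,0,1.2],0]]'

```text
t: 8.55
tool_pos: [0.3705, -0.251, 0.0441]
tool_rot: [-3.124, 0.317, 0.003]
contact_force: [-0.0, 0.6, -0.7]
opening: 0.012
grip_force: 99.7
```

>>> send_rows --rows '[[1,[0,0,0],0],[1,[0.5,0,0],0],[1,[1,0,0],0],[1,[1,0,0],0],[1,[0.5,0,0],0],[1,[0,0,0],0]]'

```text
t: 9.3
tool_pos: [0.4009, -0.258, 0.0464]
tool_rot: [3.125, -0.317, 0.0]
contact_force: [0.2, -1.1, -0.8]
opening: 0.012
grip_force: 99.7
```

```bash
python3 - <<'E'
from h import *
K=np.array([.5708,-.2925]); go(*along(K,KY,-.084),.065,KY)
for n in("scene","top"):
    im=get(n); save(im,n+"6.png")
a=cv2.imread("pics/scene6.png")[240:400,300:500]; b=cv2.imread("pics/top6.png")[180:340,370:500]
cv2.imwrite("pics/c6.png",np.hstack([cv2.resize(a,(500,400),interpolation=2),cv2.resize(b,(300,400))]))
E
```

```text
t 9.3 grasp [ 0.4009 -0.258   0.0651] yaw -11.58 tilt [ 0.e+00 -1.e-04 -1.e+00] -> shift cm [ 8.94 -0.03  0.01] turn 0.02 F [ 0.2 -1.1 -0.8] open 0.012 grip 99.7
```

View pics/c6.png

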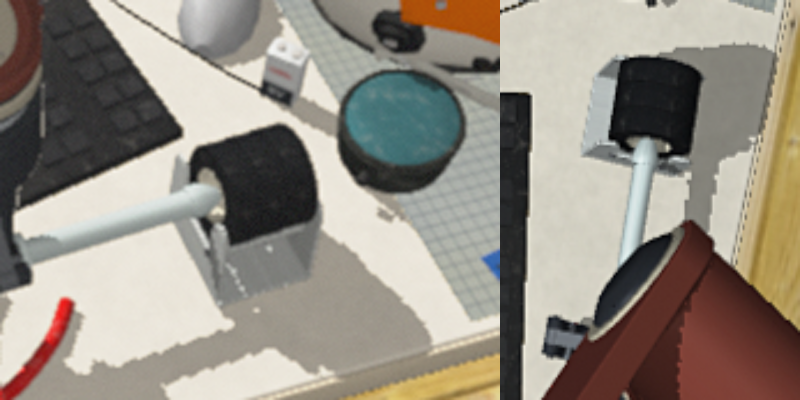

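The nose is entering the first core, centred (crop: scene side (205,195), top side (645,150)). I continue.

>>> send_rows --rows '[[1,[0.6,0,0],0],[1,[1,0,0],0],[1,[1,0,0],0],[1,[1,0,0],0],[1,[0.5,0,0],0]]'

```text
t: 10.02
tool_pos: [0.4414, -0.2663, 0.0464]
tool_rot: [3.125, -0.317, 0.0]
contact_force: [-0.0, 0.9, -1.1]
opening: 0.0124
grip_force: 99.7
```

>>> send_rows --rows '[[1,[0.6,0,0],0],[1,[1,0,0],0],[1,[1,0,0],0],[1,[1,0,0],0],[1,[0.9,0,0],0],[1,[0.4,0,0],0],[1,[0,0,0],0],[1,[0,0,0],0],[1,[0,0,0],0]]'

```text
t: 11.15
tool_pos: [0.4883, -0.2759, 0.0462]
tool_rot: [-3.125, 0.318, 0.0]
contact_force: [0.4, -0.5, -1.2]
opening: 0.0122
grip_force: 99.7
```

```bash
python3 - <<'E'
from h import *
K=np.array([.5708,-.2925]); go(*along(K,KY,-.084),.065,KY)
ims=[]
for n in("scene","top","wrist"):
    im=get(n); save(im,n+"7.png")
    P=cloud(im); ok=im["range_z"]>0; p=P[ok]; c=im["frame"][ok].astype(int).sum(1)
    o=ctrl.get_obs(); M=R.from_rotvec(o["tool_rot"]).as_matrix(); q=(p-o["tool_pos"])@M
    k=(p[:,2]>.085)&(p[:,2]<.105)&(c<150)&(q[:,0]>.05)&(q[:,0]<.12)&(abs(q[:,1])<.04)
    if k.sum()>10: print(n,k.sum(),"X",np.percentile(q[k,0],[1,99]).round(4),"top z",np.percentile(p[k,2],98).round(4))
a=cv2.imread("pics/scene7.png")[240:400,300:500]; b=cv2.imread("pics/top7.png")[150:310,370:500]
cv2.imwrite("pics/c7.png",np.hstack([cv2.resize(a,(500,400),interpolation=2),cv2.resize(b,(300,400))]))
E
```

```text
t 11.15 grasp [ 0.4883 -0.2759  0.0649] yaw -11.61 tilt [-2.e-04  1.e-04 -1.e+00] -> shift cm [ 0.01 -0.03 -0.01] turn -0.01 F [ 0.4 -0.5 -1.2] open 0.0122 grip 99.7
scene 942 X [0.061  0.1129] top z 0.0977
top 275 X [0.0626 0.1148] top z 0.0988
wrist 32190 X [0.0623 0.0988] top z 0.0975
```

View pics/c7.png

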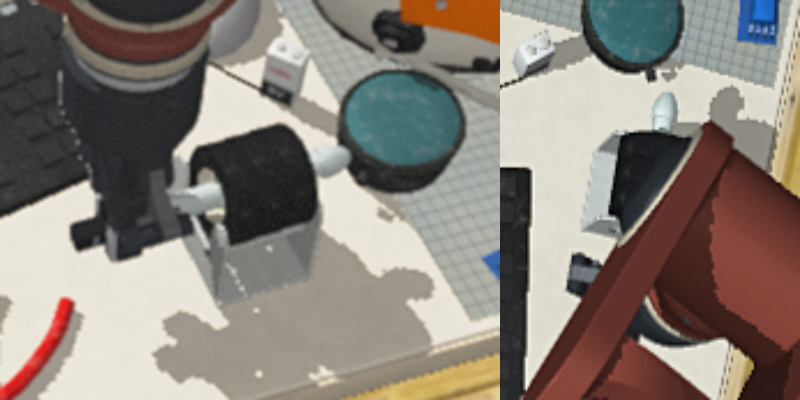

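The nose is out past the far roll with the rolls undisturbed. Lifting slowly.

>>> send_rows --rows '[[1,[0,0,-0.3],0],[1,[0,0,-0.4],0],[1,[0,0,-0.5],0],[1,[0,0,-0.7],0],[1,[0,0,-1],0],[1,[0,0,-1.3],0],[1,[0,0,-1.3],0],[1,[0,0,-1.3],0],[1,[0,0,-1.3],0],[1,[0,0,-1],0]]'

```text
t: 12.55
tool_pos: [0.4888, -0.2761, 0.1385]
tool_rot: [3.125, -0.318, 0.001]
contact_force: [0.2, -0.0, -3.1]
opening: 0.0125
grip_force: 99.5
```

>>> send_rows --rows '[[1,[0,0,-0.8],0],[1,[0,0,-0.5],0],[1,[0,0,-0.2],0],[1,[0,0,0],0],[1,[0,0,0],0]]'

```text
t: 13.18
tool_pos: [0.4884, -0.2758, 0.1518]
tool_rot: [-3.125, 0.318, 0.001]
contact_force: [0.9, 1.0, -3.1]
opening: 0.012
grip_force: 99.5
```

```bash
python3 - <<'E'
from h import *
go(.4378-.00,.0117,.1650,8.5)
for n in("wrist","scene"): 
    im=spin(n); save(im,n+"8.png")
a=cv2.imread("pics/scene8.png")[180:400,250:525]; b=cv2.imread("pics/wrist8.png")
cv2.imwrite("pics/c8.png",np.hstack([cv2.resize(a,(400,320)),cv2.resize(b,(400,320))]))
E
```

```text
t 13.18 grasp [ 0.4884 -0.2758  0.1705] yaw -11.6 tilt [-7.e-04  6.e-04 -1.e+00] -> shift cm [-10.74 -27.14   0.57] turn -20.1 F [ 0.9  1.  -3.1] open 0.012 grip 99.5
wrist 0.05 2741 mid y 0.0055 ridge z -0.0269
wrist 0.07 11348 mid y 0.0 ridge z -0.042
wrist 0.09 13829 mid y 0.0 ridge z -0.0418
wrist 0.11 666 mid y 0.0 ridge z -0.0411
scene 0.05 195 mid y 0.0021 ridge z -0.0358
scene 0.07 492 mid y 0.0001 ridge z -0.0418
scene 0.09 299 mid y 0.0003 ridge z -0.0419
scene 0.11 212 mid y -0.0 ridge z -0.0412
scene 0.13 41 mid y 0.0009 ridge z -0.0269
```

View pics/c8.png

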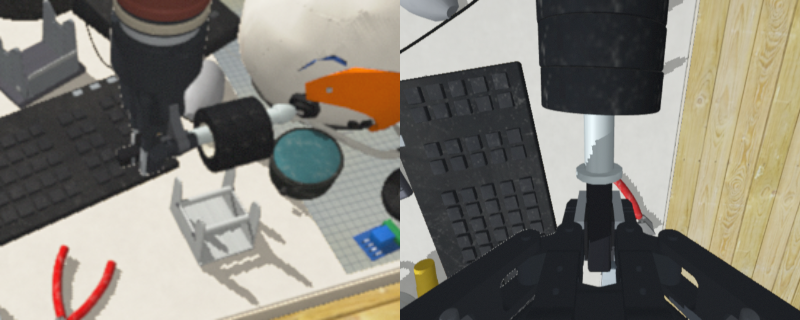

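All three rolls hang on the level spindle (left crop: stack at (235,135), rack empty below). Carrying to above the dispenser, smoothly.

>>> send_rows --rows '[[1,[-0.5,0,0],0],[1,[-1,-0.5,0],0],[1,[-1.5,-1.2,0],0],[1,[-1.7,-2,0],0],[1,[-1.7,-2.8,0],0],[1,[-1.7,-3.3,0],0],[1,[-1.3,-3.5,0],0],[1,[-0.8,-3.5,0],0],[1,[-0.4,-3.3,0],0],[1,[-0.1,-2.8,0],0]]'

```text
t: 14.52
tool_pos: [0.4291, -0.0286, 0.1522]
tool_rot: [-3.125, 0.317, -0.001]
contact_force: [0.3, 0.0, -2.5]
opening: 0.0119
grip_force: 99.5
```

>>> send_rows --rows '[[1,[0,-2,0],0],[1,[0,-1.3,0],0],[1,[0,-0.7,0],-2],[1,[0,-0.2,0],-4],[1,[0,0,0],-5],[1,[0,0,0],-5],[1,[0,0,0],-3],[1,[0,0,0],-1.1],[1,[0,0,0],0],[1,[0,0,0],0]]'

```text
t: 15.78
tool_pos: [0.4382, 0.0109, 0.1523]
tool_rot: [3.133, 0.232, -0.0]
contact_force: [-0.8, 0.3, -2.8]
opening: 0.0121
grip_force: 99.5
```

```bash
python3 - <<'E'
from h import *
go(.4385,.0117,.0755,8.5)
im=get("wrist"); save(im,"w9.png")
o=ctrl.get_obs(); M=R.from_rotvec(o["tool_rot"]).as_matrix()
P=cloud(im); ok=im["range_z"]>0; p=P[ok]; c=im["frame"][ok].astype(int).sum(1); q=(p-o["tool_pos"])@M
k=(p[:,2]>.084)&(p[:,2]<.097)&(q[:,0]>.03)&(q[:,0]<.07)&(abs(q[:,1])<.045); print("near cheek",k.sum())
if k.sum()>5: print("X",np.percentile(q[k,0],[2,50,98]).round(4),"Y",np.percentile(q[k,1],[2,98]).round(4))
k=(p[:,2]>.15)&(q[:,0]>.05)&(abs(q[:,1])<.036)&(c<150)&(p[:,2]<.2); print("rolls X",np.percentile(q[k,0],[1,99]).round(4))
E
```

```text
t 15.78 grasp [0.4382 0.0109 0.171 ] yaw 8.47 tilt [-1.e-04 -1.e-04 -1.e+00] -> shift cm [ 0.04 -0.07  9.55] turn -0.03 F [-0.8  0.3 -2.8] open 0.0121 grip 99.5
near cheek 529
X [0.0406 0.043  0.0453] Y [-0.0323  0.0272]
rolls X [0.0613 0.102 ]
```

View pics/w9.png

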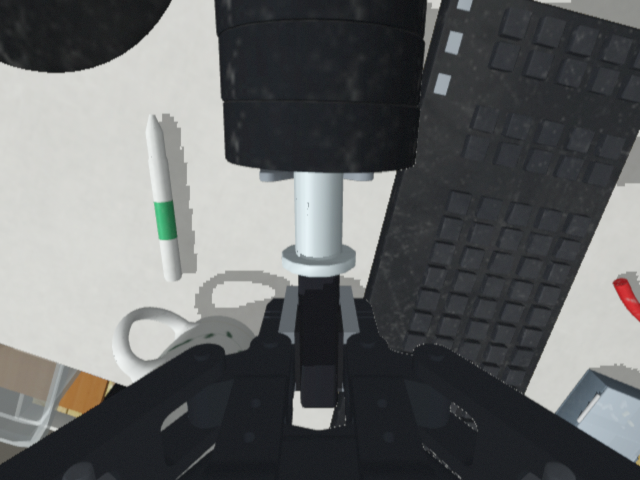

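The wrist view shows the stack (u 220–420) with the near cheek just behind it at v≈175, centred at u≈317; corrections are about 1 mm. Lowering now.

>>> send_rows --rows '[[1,[0.1,-0.08,0.4],0],[1,[0,0,1],0],[1,[0,0,1.5],0],[1,[0,0,1.5],0],[1,[0,0,1.2],0],[1,[0,0,1],0],[1,[0,0,0.8],0],[1,[0,0,0.7],0],[1,[0,0,0.5],0],[1,[0,0,0],0]]'

```text
t: 17.08
tool_pos: [0.4389, 0.012, 0.066]
tool_rot: [-3.133, -0.233, 0.001]
contact_force: [0.3, -0.6, -2.6]
opening: 0.0123
grip_force: 99.5
```

```bash
python3 - <<'E'
from h import *
go(.4388,.0117,.0755,8.5)
E
```

```text
t 17.07 grasp [0.4389 0.012  0.0847] yaw 8.49 tilt [-7.e-04  1.e-04 -1.e+00] -> shift cm [-0.01  0.03  0.92] turn -0.01 F [ 0.3 -0.6 -2.6] open 0.0123 grip 99.5
```

>>> send_rows --rows '[[1,[0,0,0.2],0],[1,[0,0,0.2],0],[1,[0,0,0.2],0],[1,[0,0,0.1],0],[1,[0,0,0.1],0],[1,[0,0,0.1],0],[1,[0,0,0],0],[1,[0,0,0],0]]'

```text
t: 18.08
tool_pos: [0.4392, 0.012, 0.0574]
tool_rot: [3.133, 0.233, 0.0]
contact_force: [-0.8, 0.1, -1.7]
opening: 0.0121
grip_force: 99.6
```

>>> send_rows --rows '[[1,[0,0,0.05],0],[1,[0,0,0.05],0],[1,[0,0,0],0],[1,[0,0,0],0]]'

```text
t: 18.58
tool_pos: [0.4393, 0.0119, 0.0566]
tool_rot: [3.133, 0.233, 0.001]
contact_force: [-2.9, 0.7, 2.7]
opening: 0.0119
grip_force: 100.0
```

```bash
python3 - <<'E'
from h import *
go(.4388,.0117,.0755,8.5)
for n in("scene","top"): save(get(n),n+"10.png")
a=cv2.imread("pics/scene10.png")[150:290,180:355]; b=cv2.imread("pics/top10.png")[190:330,200:375]
cv2.imwrite("pics/c10.png",np.hstack([cv2.resize(a,(400,320)),cv2.resize(b,(400,320))]))
E
```

```text
t 18.57 grasp [0.4393 0.0119 0.0753] yaw 8.49 tilt [ 4.e-04 -1.e-04 -1.e+00] -> shift cm [-0.05  0.02 -0.02] turn -0.01 F [-2.9  0.7  2.7] open 0.0119 grip 100.0
```

View pics/c10.png

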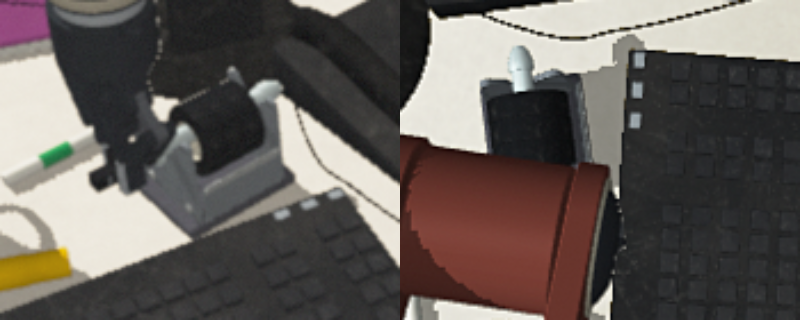

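The spindle sits in both notches with the rolls between the cheeks, and the force has changed from −2.8 to +2.7 N (supported). Releasing, then rising.

>>> send_rows --rows '[[1.5,[0,0,0],0],[2,[0,0,0],0],[3,[0,0,0],0],[4,[0,0,0],0],[4,[0,0,0],0],[4,[0,0,0],0]]' --newtons 20

```text
t: 19.42
tool_pos: [0.4391, 0.012, 0.0563]
tool_rot: [-3.133, -0.233, -0.0]
contact_force: [0.6, -0.4, 1.0]
opening: 0.0402
grip_force: 0.0
```

>>> send_rows --rows '[[4,[0,0,-0.5],0],[4,[0,0,-1],0],[4,[0,0,-2],0],[4,[0,0,-3],0],[4,[0,0,-3],0],[4,[0,0,-2],0],[4,[-1,0,-1],0],[4,[0,0,0],0],[4,[0,0,0],0],[4,[0,0,0],0]]'

```text
t: 20.68
tool_pos: [0.429, 0.0106, 0.1806]
tool_rot: [-3.133, -0.233, 0.002]
contact_force: [0.0, 0.2, -0.7]
opening: 0.0401
grip_force: 0.0
```

```bash
python3 - <<'E'
from h import *
go(.4388,.0117,.0755,8.5)
o=ctrl.get_obs(); im=get("wrist"); p=cloud(im)[im["range_z"]>0]
d=np.array([np.cos(np.radians(DY)),np.sin(np.radians(DY))]); q=p[:,:2]-[.4378,.0117]; t=q@d; y=q@[-d[1],d[0]]
for a in np.arange(-.03,.16,.015):
    s=(t>=a)&(t<a+.015)&(abs(y)<.013)&(p[:,2]>.06)&(p[:,2]<.1)
    if s.sum()>10: print(round(a+.0075,3),s.sum(),"mid y",((y[s].min()+y[s].max())/2).round(4),"top z",np.percentile(p[s,2],97).round(4))
im=get("top"); save(im,"top11.png"); save(get("scene"),"scene11.png")
a=cv2.imread("pics/scene11.png")[140:300,170:370]; b=cv2.imread("pics/top11.png")[190:350,180:380]
cv2.imwrite("pics/c11.png",np.hstack([cv2.resize(a,(400,320)),cv2.resize(b,(400,320))]))
E
```

```text
t 20.68 grasp [0.429  0.0106 0.1993] yaw 8.49 tilt [-1.2e-03  2.0e-04 -1.0e+00] -> shift cm [ 1.    0.04 12.38] turn -0.01 F [ 0.   0.2 -0.7] open 0.0401 grip 0.0
-0.022 381 mid y 0.0005 top z 0.0838
-0.008 491 mid y 0.0005 top z 0.0836
0.008 526 mid y 0.0006 top z 0.0836
0.022 562 mid y 0.0005 top z 0.088
0.038 848 mid y -0.0 top z 0.0879
0.052 714 mid y 0.0 top z 0.084
0.068 1201 mid y -0.0 top z 0.0994
0.082 1390 mid y -0.0001 top z 0.0994
0.098 1481 mid y 0.0 top z 0.0994
0.113 1181 mid y -0.0001 top z 0.0995
0.128 442 mid y -0.0 top z 0.0838
```

View pics/c11.png

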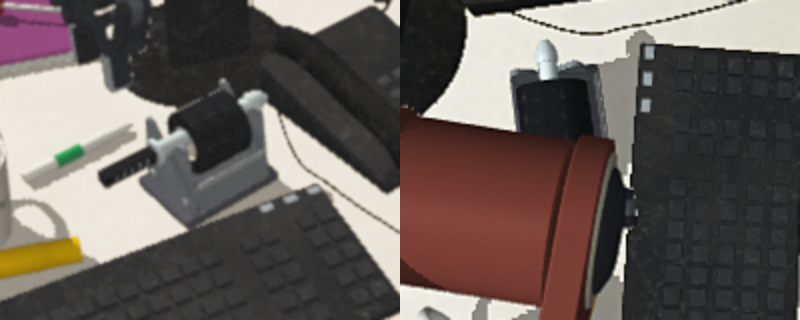

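The spindle lies level in both notches (top at 83.8 mm along its whole length). The rolls hang between the cheeks (left crop (215,130)) and the gripper is clear, so I hand in the job.

```bash
python3 -c "
from station import ctrl
print(ctrl.finish_job())"
```

```text
the job is handed in; nothing more can be done
None
```

The job is handed in at about 21 s of the 56 s: the spindle lies level in both dispenser notches with all three rolls hanging between the cheeks and the gripper clear; the hand-in returned no verdict.

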